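# Shim the rocking bench scale

## Robot

A 7-joint arm with a two-finger parallel gripper is mounted at the origin on a cart in front of the work surface, level with it; the furniture and walls round the work are solid. World frame = base frame: x ahead of the robot, y to its left, z up, the work surface at z = 0. Lengths are in m, angles in rad, forces in N, time in s.
With the tool pointing down it reaches from about 0.4 to 0.875 m from the base axis. Payload 6.5 kg.
Tool frame: the origin (TCP) lies midway between the tips of the shut fingers; the grasp point (between the pads) lies 19 mm behind it; z points along the fingers, y is the direction in which the jaws open and shut (so a half turn about z gives the same grasp; the last joint's range is limited). The gripper opens to 88 mm and grips with 3 to 60 N. Pads are 18 mm wide; open, the fingers measure 123 mm over their backs; the gripper's body (75 mm by 187 mm) begins 45 mm behind the grasp point.
Start: joints at [1.15, 0.536, -0.004, 1.538, 0.003, 1.067, -0.071], TCP at [0.226, -0.61, 0.239] pointing down, gripper open.
Joint ranges: [-2.7, 2.7], [-0.37, 2.16], [-1.27, 1.26], [0.24, 2.4], [-1.31, 4.45], [0.19, 1.91], [-2.76, 2.76]. Speed limits (rad/s): [2.39, 2.39, 3.14, 3.14, 3.14, 3.14, 3.14].

## Interface

Orientations are given as a rotation vector (axis times angle).
In Python, from station import env gives the robot as it stands.
- The arm moves only by the tool carry_out, never from a script. Its argument "plan" is a list that holds one entry, the list of rows, each a list of 5 numbers: the opening, from 0 (shut) to 1 (fully open), then the shift along the tool's x, y, z in m, then the turn about the tool's z in degrees. A call has 1 to 20 rows; each row is the pose to reach, as a shift and turn from the pose commanded when the call began, along the tool's axes at that moment; what a row does not reach only later rows make up. A row lasts 1/8 s, in which the tool goes at most 62.5 mm and 10.7 degrees, less where a joint would pass 70% of its speed; a pose out of reach is approached as far as the arm can. A call with a gripper value outside its range is refused whole. The fingers move at their own pace and stop on an object; "newtons" is the grip in N (left out, the last holds). Time passes only in rows, so rows that repeat a pose let the fingers close. It gives the time, the measured TCP pose, the force and the opening at its end, in the units of the state.
- env.get_state(): the state, without advancing time (a new reading comes with each control period).
- env.camera(name): name is "scene" or "side" or "wrist"; returns a dict with "frame" (384x512x3 uint8, red, green, blue), "range_z" (384x512 float32, m along the optical axis (not along the pixel's ray), 0 where there is no reading), "camera_matrix" (3x3 intrinsics, pixels), "rvec" (rotation vector, rad) and "tvec" (3), from world to camera coordinates, as OpenCV has them. Camera axes: x right, y down, z forward; pixel columns grow to the right and rows downward; lengths in m; the calibration is good to about 2 mm. A picture is of the moment at which its call begins.
- env.hand_in(): hands the job in, once; it reports no verdict.
Trained networks look in a picture, given as the dict that the camera call returned (one of the last four; its "shot" number tells which), for a name from the list of things; names that differ only in an ending like _2 or _b are one class to them, and where a whole thing is asked for, a point or a joint stands for the part that bears it (a point fixed in the world has none). Each returns a list of dicts, best first, with "confidence" (0 to 1); they miss things now and then, are a little off and sometimes report something else, mostly with a low value. They report only what shows in the picture. A call takes as long as a camera call.
- env.regions_of(target, picture): "mask" (384x512 bool, what is visible of it) and "extent" ([left, top, right, bottom] in pixels, round what is visible of it).
The state is a dict: "time_s": time; "q": joint angles; "qd": joint speeds; "tau": joint torques, N m; "ee_pos": TCP position; "eef_rot": TCP orientation; "force": force on the tool from outside, world axes, zero at the start; "moment": the same for the moment, N m; "finger_gap": finger opening in m.
Only numpy, scipy, OpenCV 4.12 (cv2) and the standard library are available. Lean on these libraries where they do the work, as an engineer would, in place of code of your own. Each camera call takes 0.05 s, during which the arm holds its last target. There are 200 camera calls.

## Task

The bench scale rocks because its front-right foot is short: push the orange wedge, thin end first, under that foot with your fingertips until it is snug and the scale no longer rocks, keeping the scale level. Then move clear of the wedge and press down with your fingertips on the yellow dot above that foot, with about the weight of a kilogram, and finish while still pressing, with the scale staying level. Only push and press: do not pinch or lift anything, do not shove the scale out of its place, and leave the jars, the lid and the black block alone.

Things in the scene. Friction and masses are not known exactly. Their poses are not given: they have to be found in the camera images.
- scale: Loose grey bench scale, 2.6 kg; origin: centre of its footprint at bench height, x to its rear, y to its left, z up. Housing 240 mm (x) by 220 mm (y), underside 24 mm and top 62 mm above the bench; round pan of 80 mm radius in the middle, top at 71 mm. Display column at the rear-left corner, its head 130 mm wide, up to 265 mm high. Four round feet of 10 mm radius at x +-95, y +-85 mm.
- short_foot (a point): Centre of the underside of the short front-right foot (scale x -95, y -85 mm; disc of 10 mm radius). It hangs 9 mm above the bench while the scale stands level on its other three feet, as at the start. Unshimmed, about 3 to 4 N on that corner tips it down. The housing's front and right edges are 25 mm from it; the wedge lies on the right side (scale -y).
- corner_dot (a point): Centre of the yellow dot (22 mm across) on top of the housing's front-right corner, straight above the short foot, 62 mm above the bench; the place to press. The pan's edge is 47 mm away.
- wedge: Loose orange wedge, 120 mm long, 50 mm wide, 0.14 kg. Origin: centre of its underside, x to the thin end, z up. 3 mm high at the thin end (x +60 mm), rising evenly to 24 mm at the flat upright back (x -60 mm). It starts right of the scale, thin end roughly towards the short foot. Snug when the foot's outer rim meets the slope: thin end about 24 mm past the foot's centre.
- wedge_tip (a point): Middle of the wedge's thin end, at the level of its underside (60 mm ahead of the wedge's origin). Pushed beyond snug, each further 6 mm of travel lifts the short-footed corner by 1 mm and tilts the scale the other way (0.008 rad).
- jar_a: Closed white jar, 68 mm across, 84 mm high, standing to the right; origin at the centre of its underside. Leave alone.
- lid_a: White jar lid, 68 mm across, 19 mm high, lying to the right; origin at the centre of its underside. Leave alone.
- block_a: Black rubber block, 40 x 60 x 22 mm, lying to the right; origin at the centre of its underside. Leave alone.
- jar_b: Open white jar, 68 mm across, 78 mm high, to the left of the scale; origin at the centre of its underside. Leave alone.

How it is judged:
By the outcome, as a careful person would: the job done as asked, in the order asked, and still so for the second after the job is handed in, while the arm keeps its last pose, push and grip.
It also fails if it takes over 53 s, if anything falls off the work surface, if the arm or the gripper's body presses on something with over 40 N, if the wrist force passes 120 N, or if a joint passes its speed limit or range.

## Working session

There is one attempt and no reset: what is moved stays moved. The work goes in short steps, Python scripts to look and compute and a tool call to move; the robot and the scene stay as the last step left them, time stands still between calls to the robot, and variables do not carry over. Pictures are saved under pics/ and viewed, about 8 in all and at most 12, crops included, and the job is handed in when it is done.

Besides the shell and the picture viewer there is one more tool, called after "Request:" by a JSON object that holds its "name" and its "arguments". carry_out: Moves the arm, as the interface text tells. Its arguments: {"type":"object","properties":{"plan":{"type":"array","items":{"type":"array","items":{"type":"array","items":{"type":"number"}}}},"newtons":{"type":"number"}},"required":["plan"]}

```bash
mkdir -p pics
cat > h.py <<'E'
import numpy as np, cv2
from station import env
def cloud(p):
    K=p["camera_matrix"];z=p["range_z"];v,u=np.indices(z.shape)
    P=np.stack([(u-K[0,2])/K[0,0]*z,(v-K[1,2])/K[1,1]*z,z],-1)
    R=cv2.Rodrigues(np.array(p["rvec"],float))[0]
    return (P-np.array(p["tvec"]).ravel())@R, z>0
def proj(p,X):
    return cv2.projectPoints(np.array(X,float).reshape(-1,3),np.array(p["rvec"],float),np.array(p["tvec"],float),p["camera_matrix"],None)[0].reshape(-1,2)
def save(p,n): cv2.imwrite("pics/"+n,p["frame"][:,:,::-1])
E
python3 - <<'E'
from h import *
s=env.get_state();print({k:np.round(v,3) for k,v in s.items()})
for c in ["scene","side"]:
    p=env.camera(c);save(p,c+"0.png");C,ok=cloud(p)
    for t in ["scale","wedge","corner_dot","jar_a","lid_a","block_a","jar_b"]:
        for r in env.regions_of(t,p)[:2]:
            m=r["mask"]&ok
            if m.sum()<5: continue
            print(c,t,round(r["confidence"],2),r["extent"],m.sum(),np.round(np.median(C[m],0),3),np.round(np.percentile(C[m],2,0),3),np.round(np.percentile(C[m],98,0),3))
E
python3 -c "
import cv2,numpy as np
cv2.imwrite('pics/both0.png',cv2.resize(np.vstack([cv2.imread('pics/scene0.png'),cv2.imread('pics/side0.png')]),None,fx=.78,fy=.78))"
```

```text
{'time_s': np.float64(0.0), 'q': array([ 1.15 ,  0.537, -0.004,  1.539,  0.003,  1.067, -0.071]), 'qd': array([ 0.001,  0.   , -0.001, -0.   , -0.002,  0.   , -0.002]), 'tau': array([-0.0000e+00, -5.7098e+01,  9.9100e-01, -2.5160e+01, -5.6000e-02,
        1.8000e-02,  0.0000e+00]), 'ee_pos': array([ 0.226, -0.609,  0.238]), 'eef_rot': array([-3.091e+00, -5.540e-01,  1.000e-03]), 'force': array([-0.645,  0.443,  0.508]), 'moment': array([ 0.015,  0.034, -0.034]), 'finger_gap': np.float64(0.088)}
scene scale 0.94 [174.8, 146.2, 294.1, 255.4] 6641 [0.606 0.181 0.064] [0.472 0.037 0.035] [0.715 0.294 0.262]
scene wedge 0.96 [284.9, 156.2, 306.2, 190.6] 516 [ 0.564 -0.086  0.013] [ 0.533 -0.144  0.   ] [ 0.597 -0.03   0.025]
scene jar_a 0.81 [303.9, 107.5, 324.6, 137.7] 574 [ 0.608 -0.274  0.062] [ 0.583 -0.344 -0.   ] [ 0.666 -0.258  0.087]
scene jar_a 0.58 [195.5, 294.6, 231.2, 333.1] 887 [0.475 0.435 0.042] [0.439 0.408 0.003] [0.501 0.47  0.079]
scene lid_a 0.53 [346.2, 134.2, 368.2, 151.3] 260 [ 0.468 -0.31   0.018] [ 0.439 -0.347  0.004] [ 0.5   -0.286  0.024]
scene block_a 0.72 [27
[... 442 characters left out ...]
 wedge 0.84 [253.6, 226.5, 289.3, 249.7] 515 [ 0.561 -0.109  0.01 ] [ 0.529 -0.152 -0.001] [ 0.604 -0.031  0.023]
side wedge 0.61 [262.0, 282.0, 285.0, 305.7] 563 [ 0.464 -0.33   0.017] [ 0.435 -0.355 -0.001] [ 0.498 -0.293  0.02 ]
side corner_dot 0.83 [230.0, 120.0, 295.5, 219.3] 2423 [0.648 0.103 0.062] [0.506 0.014 0.029] [0.729 0.261 0.257]
side jar_a 0.69 [304.8, 241.4, 334.2, 277.8] 841 [ 0.599 -0.314  0.067] [ 0.58  -0.329  0.01 ] [ 0.636 -0.274  0.085]
side lid_a 0.68 [262.7, 283.9, 284.0, 306.2] 557 [ 0.464 -0.331  0.017] [ 0.436 -0.356  0.002] [ 0.498 -0.294  0.02 ]
side jar_b 0.69 [304.8, 241.4, 334.2, 277.8] 841 [ 0.599 -0.314  0.067] [ 0.58  -0.329  0.01 ] [ 0.636 -0.274  0.085]
```

View pics/both0.png

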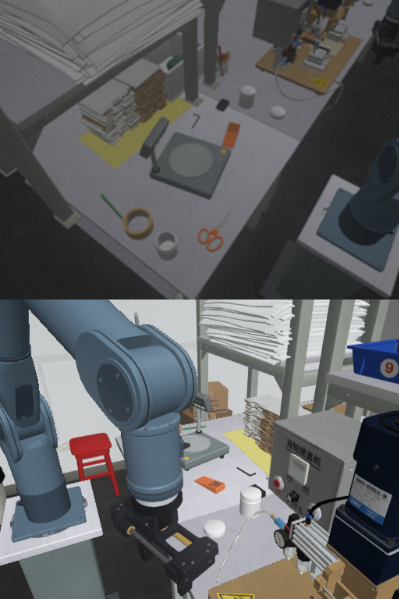

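The pictures show the scale in the middle, with the wedge (scene ~(296,173) px full-res) to its right, the lid and jar beyond it, and a hex key and the black block behind. Next I fit the poses.

```bash
cat >> h.py <<'E'
def fits(p):
    C,ok=cloud(p);out={}
    for t in ["scale","wedge"]:
        rs=env.regions_of(t,p)
        if not rs: continue
        m=rs[0]["mask"]&ok
        P=C[m]
        if t=="scale": P=P[(P[:,2]>.055)&(P[:,2]<.068)]
        else: P=P[P[:,2]>-.01]
        r=cv2.minAreaRect((P[:,:2]*1000).astype(np.float32))
        print(t,"rect",np.round(cv2.boxPoints(r),0).tolist(),"size",np.round(r[1],0),len(P))
        if t=="wedge":
            Q=P[P[:,2]>.004]
            A=np.c_[Q[:,:2],np.ones(len(Q))]
            for _ in range(4):
                c=np.linalg.lstsq(A,Q[:,2],rcond=None)[0];e=abs(Q[:,2]-A@c);k=e<max(.003,2*np.median(e));A,Q=A[k],Q[k]
            print(" slope",np.round(c,3),"downhill deg",np.degrees(np.arctan2(-c[1],-c[0])),"grad",np.hypot(*c[:2]))
    hsv=cv2.cvtColor(p["frame"],cv2.COLOR_RGB2HSV)
    y=(hsv[...,0]>20)&(hsv[...,0]<35)&(hsv[...,1]>110)&ok&(C[...,2]>.05)&(C[...,2]<.075)&(C[...,0]>.3)&(C[...,0]<.9)&(abs(C[...,1])<.4)
    print("dot",y.sum(),np.round(C[y].mean(0),4) if y.any() else None, np.argwhere(y).mean(0)[::-1] if y.any() else None)
E
python3 - <<'E'
from h import *
for c in ["scene","side"]: fits(env.camera(c))
p=env.camera("wrist");save(p,"w0.png");print(p["rvec"],p["tvec"])
R=cv2.Rodrigues(np.array(p["rvec"],float))[0];print("cam pos",-R.T@np.array(p["tvec"]).ravel(),"axis",R[2])
print(cv2.Rodrigues(env.get_state()["eef_rot"])[0].round(3))
p=env.camera("scene");i=p["frame"][120:290,150:380];cv2.imwrite("pics/crop0.png",cv2.resize(cv2.convertScaleAbs(i[:,:,::-1],alpha=1.6),None,fx=3.4,fy=3.4,interpolation=cv2.INTER_CUBIC))
E
```

```text
scale rect [[455.0, 226.0], [506.0, 12.0], [738.0, 67.0], [688.0, 280.0]] size [238. 220.] 3478
wedge rect [[521.0, -33.0], [566.0, -177.0], [619.0, -161.0], [574.0, -17.0]] size [ 55. 151.] 534
 slope [ 0.067 -0.156 -0.038] downhill deg 113.28744472251277 grad 0.170037906767251
dot 26 [0.5248 0.0395 0.0624] [285.88461538 193.5       ]
scale rect [[490.0, 16.0], [678.0, -65.0], [915.0, 481.0], [728.0, 563.0]] size [596. 205.] 1145
wedge rect [[521.0, -41.0], [557.0, -156.0], [605.0, -141.0], [569.0, -26.0]] size [ 49. 121.] 439
 slope [ 0.07  -0.149 -0.04 ] downhill deg 115.11879481915072 grad 0.16440110215490783
dot 20 [0.5232 0.0389 0.0615] [238.5 203.5]
[-2.37687372  1.65525262  0.23799321] [-0.65016546 -0.03870358  0.38970385]
cam pos [ 0.29398435 -0.58417643  0.38521849] axis [-0.26493671 -0.0987436  -0.95919666]
[[ 0.938  0.347 -0.   ]
 [ 0.347 -0.938 -0.   ]
 [-0.     0.    -1.   ]]
```

View pics/crop0.png

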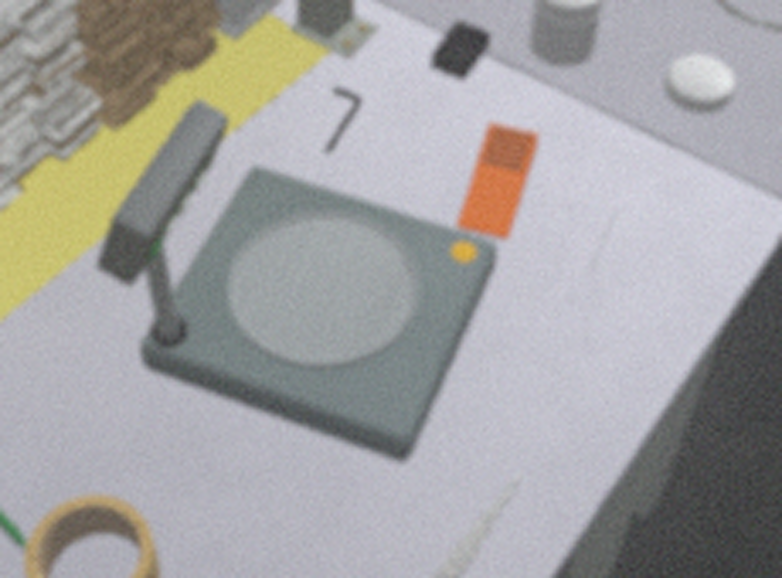

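The crop shows the yellow dot at the front-right corner, with the wedge's thin end just off that corner and the hatched thick end away from it. Both cameras agree: foot/dot ≈ (0.524, 0.040), wedge axis ≈ 107°, tip ≈ (0.545, -0.034). I'll shut the fingers and move above for a close look.

Request:
{"name": "carry_out", "arguments": {"plan": [[[0, 0.05, -0.034, -0.01, -8], [0, 0.1, -0.068, -0.01, -17], [0, 0.15, -0.103, -0.01, -26], [0, 0.2, -0.138, -0.01, -35], [0, 0.25, -0.172, -0.01, -44], [0, 0.3, -0.207, -0.01, -53], [0, 0.35, -0.241, -0.01, -62], [0, 0.4, -0.276, -0.01, -71], [0, 0.45, -0.31, -0.01, -80], [0, 0.492, -0.339, -0.01, -87], [0, 0.492, -0.339, -0.01, -87], [0, 0.492, -0.339, -0.01, -87], [0, 0.492, -0.339, -0.01, -87]]]}}

```text
time_s: 2.82
ee_pos: [0.5687, -0.1226, 0.2486]
eef_rot: [1.865, 2.528, -0.002]
force: [-0.7, -0.1, 0.2]
finger_gap: 0.0006
```

Run:
```python
from h import *
p=env.camera("wrist");save(p,"w1.png");fits(p)
s=env.get_state();print(s["time_s"],s["ee_pos"],s["q"].round(2),s["force"].round(2),cv2.Rodrigues(s["eef_rot"])[0].round(3)[:,0])
```

```text
scale rect [[502.0, 25.0], [511.0, -4.0], [738.0, 64.0], [730.0, 94.0]] size [238.  31.] 7268
wedge rect [[522.0, -39.0], [562.0, -160.0], [611.0, -144.0], [571.0, -23.0]] size [ 52. 127.] 4410
 slope [ 0.057 -0.169 -0.033] downhill deg 108.47906186308708 grad 0.17828821914263634
dot 36 [0.5274 0.03   0.0632] [261.16666667   0.83333333]
2.975 [ 0.56894417 -0.1219107   0.24878951] [ 0.51  0.46 -0.5   1.69  0.25  1.06  0.23] [0.53 0.88 0.31] [-0.296  0.955 -0.001]
```

View pics/w1.png

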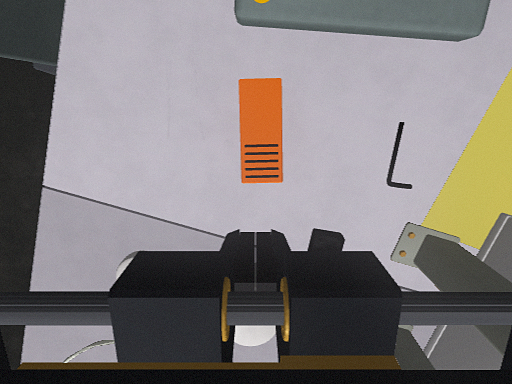

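The wrist view shows the wedge at px (239–283, 78–182) with its hatched back facing the fingers, nearly aligned with the tool. The scale's right edge is at the top, with the dot at (261,0). I'll go down behind the wedge's back.

Request:
{"name": "carry_out", "arguments": {"plan": [[[0, -0.04, 0.006, 0.03, -1], [0, -0.061, 0.008, 0.07, -1], [0, -0.061, 0.008, 0.11, -1], [0, -0.061, 0.008, 0.15, -1], [0, -0.061, 0.008, 0.19, -1], [0, -0.061, 0.008, 0.215, -1], [0, -0.061, 0.008, 0.23, -1], [0, -0.061, 0.008, 0.238, -1], [0, -0.061, 0.008, 0.238, -1], [0, -0.061, 0.008, 0.238, -1]]]}}

```text
time_s: 4.22
ee_pos: [0.5959, -0.1768, 0.0117]
eef_rot: [1.839, 2.546, 0.001]
force: [0.6, -0.5, 1.3]
finger_gap: 0.0006
```

Run:
```python
from h import *
p=env.camera("wrist");save(p,"w2.png");fits(p)
p=env.camera("scene");fits(p)
s=env.get_state();print(s["time_s"],s["ee_pos"],s["force"].round(2),cv2.Rodrigues(s["eef_rot"])[0].round(3)[:,0])
```

```text
wedge rect [[532.0, -80.0], [558.0, -161.0], [612.0, -143.0], [586.0, -63.0]] size [56. 85.] 22210
 slope [ 0.057 -0.17  -0.033] downhill deg 108.50858950749105 grad 0.17885947475418926
dot 3 [ 0.5863 -0.169   0.0572] [237. 279.]
scale rect [[456.0, 226.0], [506.0, 10.0], [739.0, 65.0], [689.0, 280.0]] size [239. 222.] 3530
wedge rect [[574.0, -276.0], [595.0, -327.0], [612.0, -319.0], [591.0, -269.0]] size [19. 54.] 82
 slope [ 0.064 -0.111  0.012] downhill deg 119.93585016612923 grad 0.12778463978128454
dot 24 [0.5246 0.0401 0.0626] [285.83333333 193.625     ]
4.525 [ 0.59534613 -0.17660587  0.01103014] [ 0.55 -0.29  1.08] [-0.314  0.949 -0.   ]
```

View pics/w2.png

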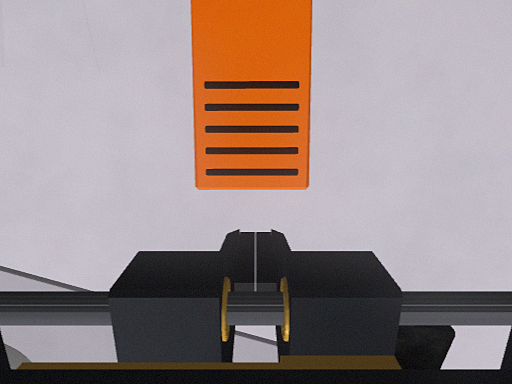

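The wedge's back edge is at row 188, about 21 mm ahead of the fingers and centred to ~2 mm. I'll push it most of the way.

Request:
{"name": "carry_out", "arguments": {"plan": [[[0, 0.007, -0.002, 0, 0], [0, 0.013, -0.002, 0, 0], [0, 0.018, -0.002, 0, 0], [0, 0.022, -0.002, 0, 0], [0, 0.027, -0.002, 0, 0], [0, 0.032, -0.002, 0, 0], [0, 0.037, -0.002, 0, 0], [0, 0.042, -0.002, 0, 0], [0, 0.047, -0.002, 0, 0], [0, 0.052, -0.002, 0, 0], [0, 0.057, -0.002, 0, 0], [0, 0.062, -0.002, 0, 0], [0, 0.067, -0.002, 0, 0], [0, 0.072, -0.002, 0, 0], [0, 0.077, -0.002, 0, 0], [0, 0.082, -0.002, 0, 0], [0, 0.087, -0.002, 0, 0], [0, 0.092, -0.002, 0, 0], [0, 0.096, -0.002, 0, 0], [0, 0.1, -0.002, 0, 0]]]}}

```text
time_s: 7.02
ee_pos: [0.5618, -0.082, 0.0107]
eef_rot: [1.839, 2.547, -0.0]
force: [-0.1, -1.5, 0.1]
finger_gap: 0.0001
```

Run:
```python
from h import *
p=env.camera("wrist");save(p,"w3.png");fits(p)
p=env.camera("side");fits(p)
p=env.camera("scene");fits(p)
s=env.get_state();print(s["time_s"],s["ee_pos"],s["force"].round(2),cv2.Rodrigues(s["eef_rot"])[0].round(3)[:,0])
```

```text
scale rect [[555.0, 23.0], [556.0, 20.0], [601.0, 31.0], [600.0, 34.0]] size [46.  3.] 1171
wedge rect [[503.0, 16.0], [533.0, -80.0], [583.0, -65.0], [553.0, 31.0]] size [ 52. 101.] 25885
 slope [ 0.057 -0.17  -0.019] downhill deg 108.51148391025423 grad 0.1792588120002528
dot 5 [ 0.5536 -0.0814  0.0639] [233.6 311. ]
scale rect [[452.0, 219.0], [505.0, 5.0], [740.0, 63.0], [688.0, 277.0]] size [243. 220.] 1042
wedge rect [[461.0, -114.0], [533.0, -134.0], [576.0, 18.0], [504.0, 38.0]] size [158.  75.] 153
 slope [ 0.172 -0.091 -0.081] downhill deg 152.1338726738746 grad 0.1950547418786004
dot 19 [0.5237 0.0404 0.0609] [238.47368421 203.42105263]
scale rect [[456.0, 225.0], [507.0, 8.0], [739.0, 63.0], [688.0, 280.0]] size [238. 223.] 3520
wedge rect [[502.0, 12.0], [544.0, -98.0], [596.0, -78.0], [554.0, 32.0]] size [ 56. 117.] 275
 slope [ 0.048 -0.137 -0.013] downhill deg 109.47756098401082 grad 0.14535347031420803
dot 30 [0.5245 0.0393 0.0625] [286.  193.5]
7.475 [ 0.56184848 -0.08229371  0.01069368] [ 0.06 -0.15 -0.04] [-0.314  0.949  0.   ]
```

View pics/w3.png

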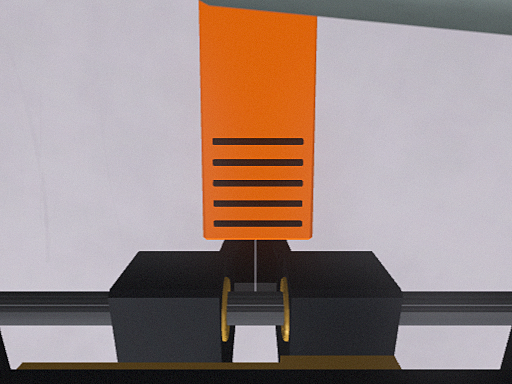

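The wedge is now against the fingers and entering under the housing; its back edge is at row 238 and still centred. By reckoning the tip is at the foot's centre, so ~25 mm remain. I'll continue gently.

Request:
{"name": "carry_out", "arguments": {"plan": [[[0, 0.004, 0, 0, 0], [0, 0.008, 0, 0, 0], [0, 0.012, 0, 0, 0], [0, 0.015, 0, 0, 0], [0, 0.017, 0, 0, 0], [0, 0.018, 0, 0, 0], [0, 0.019, 0, 0, 0], [0, 0.02, 0, 0, 0], [0, 0.02, 0, 0, 0]]]}}

```text
time_s: 8.6
ee_pos: [0.5555, -0.0632, 0.0107]
eef_rot: [-1.839, -2.547, -0.0]
force: [0.5, 0.4, -0.2]
finger_gap: 0.0004
```

Request:
{"name": "carry_out", "arguments": {"plan": [[[0, 0.001, 0, 0, 0], [0, 0.002, 0, 0, 0]]]}}

```text
time_s: 8.85
ee_pos: [0.555, -0.0616, 0.0107]
eef_rot: [1.839, 2.547, -0.0]
force: [0.4, -2.1, -0.6]
finger_gap: 0.0006
```

Request:
{"name": "carry_out", "arguments": {"plan": [[[0, 0.0005, 0, 0, 0], [0, 0.001, 0, 0, 0]]]}}

```text
time_s: 9.1
ee_pos: [0.5547, -0.061, 0.0108]
eef_rot: [1.839, 2.546, -0.001]
force: [1.1, -3.3, -0.3]
finger_gap: 0.0002
```

```bash
cat >> h.py <<'E'
def level(p):
    C,ok=cloud(p);P=C[env.regions_of("scale",p)[0]["mask"]&ok]
    P=P[(P[:,2]>.052)&(P[:,2]<.0685)]
    A=np.c_[P[:,:2]-[.597,.146],np.ones(len(P))];z=P[:,2]
    for _ in range(6):
        c=np.linalg.lstsq(A,z,rcond=None)[0];k=abs(z-A@c)<.0035;A,z=A[k],z[k]
    print("level",c.round(4),len(z))
E
python3 - <<'E'
from h import *
for c in("side","scene"):
    p=env.camera(c);level(p);fits(p)
s=env.get_state();print(s["time_s"],s["ee_pos"],s["force"].round(2))
E
```

```text
level [0.0022 0.0038 0.0608] 551
scale rect [[455.0, 224.0], [499.0, 11.0], [738.0, 60.0], [693.0, 273.0]] size [243. 217.] 889
wedge rect [[482.0, -124.0], [542.0, -129.0], [555.0, 40.0], [496.0, 45.0]] size [169.  60.] 172
 slope [ 0.196 -0.086 -0.09 ] downhill deg 156.35602930424793 grad 0.2135133773854886
dot 12 [0.5258 0.0438 0.0608] [238.66666667 202.83333333]
level [ 0.0024 -0.0019  0.0621] 2720
scale rect [[455.0, 226.0], [506.0, 10.0], [739.0, 65.0], [688.0, 281.0]] size [239. 222.] 3477
wedge rect [[492.0, 54.0], [530.0, -57.0], [575.0, -42.0], [538.0, 70.0]] size [ 48. 118.] 179
 slope [ 0.082 -0.149 -0.028] downhill deg 119.00413896863333 grad 0.16984643766051702
dot 27 [0.5243 0.0398 0.0627] [285.96296296 193.59259259]
9.5 [ 0.55468736 -0.06080825  0.01072968] [ 1.78 -4.8  -0.22]
```

Force is now ~5 N along the push, at about 22 mm past the foot's centre, so the foot has met the slope. I'll nudge 1 mm more to see if it is stiff.

Request:
{"name": "carry_out", "arguments": {"plan": [[[0, 0.0005, 0, 0, 0], [0, 0.001, 0, 0, 0], [0, 0.001, 0, 0, 0]]]}}

```text
time_s: 9.88
ee_pos: [0.5545, -0.0603, 0.0108]
eef_rot: [1.839, 2.546, -0.001]
force: [1.0, -7.0, -1.0]
finger_gap: 0.0006
```

Run:
```python
from h import *
for c in("scene","wrist"):
    p=env.camera(c)
    if c=="scene":level(p)
    fits(p)
save(p,"w4.png")
for i in range(2):
    env.camera("side");s=env.get_state();print(s["time_s"],s["ee_pos"],s["force"].round(2))
```

```text
level [ 0.0024 -0.0031  0.0622] 2681
scale rect [[455.0, 225.0], [506.0, 11.0], [739.0, 66.0], [687.0, 280.0]] size [239. 220.] 3475
wedge rect [[498.0, 47.0], [534.0, -76.0], [578.0, -63.0], [543.0, 60.0]] size [ 47. 128.] 161
 slope [ 0.063 -0.126 -0.017] downhill deg 116.64299591279195 grad 0.14053047582370334
dot 26 [0.524  0.0395 0.0627] [286.11538462 193.53846154]
scale rect [[500.0, 32.0], [506.0, 8.0], [606.0, 33.0], [600.0, 57.0]] size [103.  25.] 28022
wedge rect [[502.0, 11.0], [529.0, -70.0], [584.0, -52.0], [558.0, 29.0]] size [58. 84.] 18019
 slope [ 0.057 -0.17  -0.015] downhill deg 108.45917784821437 grad 0.17898130182495336
dot 941 [0.527  0.0313 0.0631] [265.75557917   7.64080765]
10.275 [ 0.55455628 -0.06034152  0.01079093] [ 1.25 -4.89 -0.38]
10.325 [ 0.55451836 -0.06032541  0.0107688 ] [ 1.72 -5.57 -0.97]
```

View pics/w4.png

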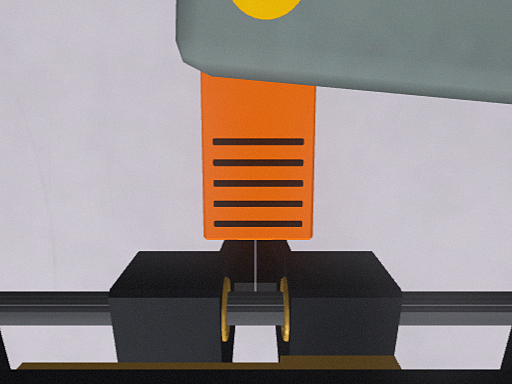

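The picture shows the wedge's back flush with the fingers (row 238), its front under the housing corner and the dot directly ahead at (266,2). The estimated tip is 24 mm past the foot, the push force is ~6 N, and the scale hasn't moved. I'll back off, rise and hover over the dot.

Request:
{"name": "carry_out", "arguments": {"plan": [[[0, -0.005, 0, 0, 0], [0, -0.02, 0, 0, 0], [0, -0.03, 0, -0.02, 0], [0, -0.03, 0, -0.06, 0], [0, -0.03, 0, -0.1, 0], [0, 0.0, 0.001, -0.11, 0], [0, 0.04, 0.002, -0.11, 0], [0, 0.08, 0.002, -0.11, 0], [0, 0.1, 0.002, -0.1, 0], [0, 0.103, 0.002, -0.08, 0], [0, 0.103, 0.002, -0.07, 0], [0, 0.103, 0.002, -0.07, 0], [0, 0.103, 0.002, -0.07, 0]]]}}

```text
time_s: 11.95
ee_pos: [0.5243, 0.0385, 0.0811]
eef_rot: [1.84, 2.546, 0.001]
force: [0.3, -0.5, 0.8]
finger_gap: 0.0002
```

Run:
```python
from h import *
p=env.camera("side");level(p);fits(p);save(p,"s5.png")
cv2.imwrite("pics/s5c.png",cv2.resize(p["frame"][170:270,190:320,::-1],None,fx=5,fy=5,interpolation=cv2.INTER_CUBIC))
p=env.camera("scene");level(p);fits(p)
for i in range(2):
    env.camera("side");s=env.get_state();print(s["time_s"],s["ee_pos"],s["force"].round(2))
```

```text
level [0.0042 0.0101 0.061 ] 790
scale rect [[425.0, 24.0], [716.0, -26.0], [812.0, 529.0], [521.0, 579.0]] size [563. 295.] 1190
wedge rect [[487.0, 51.0], [527.0, -62.0], [574.0, -46.0], [534.0, 67.0]] size [ 49. 120.] 334
 slope [ 0.082 -0.139 -0.031] downhill deg 120.73969017728136 grad 0.1612251431515672
dot 18 [0.5233 0.0395 0.0614] [238.44444444 203.44444444]
level [ 0.0024 -0.0027  0.0622] 2665
scale rect [[456.0, 226.0], [505.0, 10.0], [738.0, 64.0], [689.0, 280.0]] size [239. 221.] 3451
wedge rect [[485.0, 63.0], [530.0, -59.0], [550.0, -51.0], [504.0, 70.0]] size [ 21. 130.] 86
 slope [ 0.108 -0.092 -0.04 ] downhill deg 139.45999559251112 grad 0.14200519893008412
dot 23 [0.524  0.0414 0.0632] [285.7826087  193.86956522]
12.4 [0.52386261 0.03896058 0.08083002] [-0.14 -0.41  0.18]
12.45 [0.52380376 0.03893609 0.0807735 ] [-0.27  0.07 -0.19]
```

View pics/s5c.png

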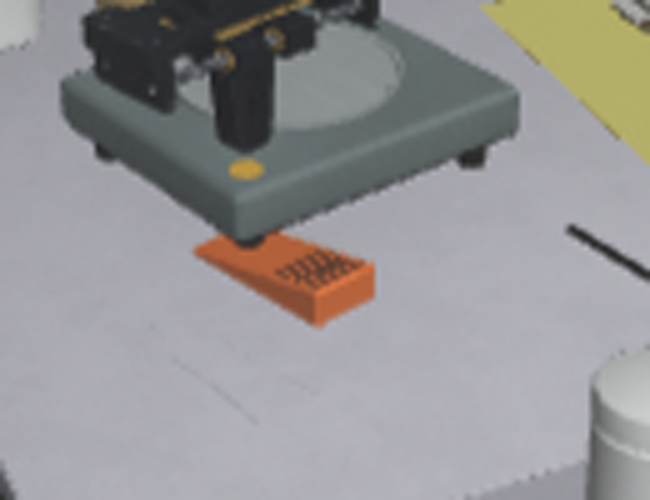

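The side crop shows the foot resting on the wedge and the wedge left standing free. The fingers hover over the dot at crop (246,170). Next I press down slowly.

Request:
{"name": "carry_out", "arguments": {"plan": [[[0, 0, 0, 0.006, 0], [0, 0, 0, 0.011, 0], [0, 0, 0, 0.014, 0], [0, 0, 0, 0.016, 0], [0, 0, 0, 0.017, 0], [0, 0, 0, 0.018, 0], [0, 0, 0, 0.018, 0]]]}}

```text
time_s: 13.32
ee_pos: [0.5238, 0.0389, 0.0627]
eef_rot: [1.839, 2.547, -0.0]
force: [0.0, 0.1, -0.4]
finger_gap: 0.0001
```

Request:
{"name": "carry_out", "arguments": {"plan": [[[0, 0, 0, 0.0005, 0], [0, 0, 0, 0.001, 0], [0, 0, 0, 0.001, 0]]]}}

```text
time_s: 13.7
ee_pos: [0.5239, 0.039, 0.0624]
eef_rot: [1.839, 2.547, -0.0]
force: [-2.4, -0.2, 8.2]
finger_gap: 0.0008
```

Run:
```python
from h import *
F=[]
for i in range(6):
    p=env.camera("scene");s=env.get_state();F.append(s["force"])
print(s["time_s"],s["ee_pos"],np.mean(F,0).round(2),np.std(F,0).round(2));level(p)
```

```text
14.0 [0.52390276 0.03895138 0.06242906] [-2.78 -0.47  8.56] [0.39 0.28 0.44]
level [ 0.0031 -0.0033  0.0622] 2588
```

Request:
{"name": "carry_out", "arguments": {"plan": [[[0, 0, -0.0003, 0.0002, 0], [0, 0, -0.0003, 0.0002, 0], [0, 0, -0.0003, 0.0002, 0]]]}}

```text
time_s: 14.42
ee_pos: [0.5239, 0.0389, 0.0624]
eef_rot: [1.839, 2.546, 0.0]
force: [-2.4, -0.5, 9.5]
finger_gap: 0.0004
```

Run:
```python
from h import *
F=[]
for i in range(10):
    p=env.camera("scene");s=env.get_state();F.append(s["force"])
print(s["time_s"],s["ee_pos"],np.mean(F,0).round(2),np.std(F,0).round(2));level(p);fits(p)
p=env.camera("side");fits(p)
cv2.imwrite("pics/s6c.png",cv2.resize(p["frame"][170:270,190:320,::-1],None,fx=5,fy=5,interpolation=cv2.INTER_CUBIC))
```

```text
14.925 [0.5238853  0.03892777 0.06241087] [-2.48 -0.58  9.83] [0.54 0.5  0.48]
level [ 0.0026 -0.0032  0.0621] 2622
scale rect [[456.0, 226.0], [506.0, 10.0], [739.0, 64.0], [689.0, 280.0]] size [239. 222.] 3446
dot 0 None None
scale rect [[421.0, 28.0], [711.0, -28.0], [819.0, 526.0], [529.0, 582.0]] size [564. 295.] 935
wedge rect [[491.0, 52.0], [525.0, -64.0], [589.0, -45.0], [555.0, 71.0]] size [ 66. 121.] 364
 slope [ 0.084 -0.133 -0.032] downhill deg 122.2681400765956 grad 0.1577353832445486
dot 0 None None
```

View pics/s6c.png

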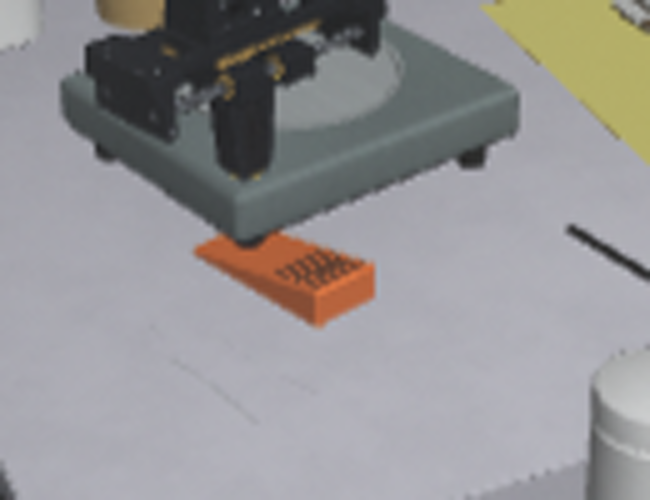

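The fingertips are on the dot at 9.8 N. The scale's level and place are unchanged and the wedge is still under the foot, so I'm handing in.

```bash
python3 -c "
from station import env
print(env.hand_in())"
```

```text
the job is handed in; nothing more can be done
None
```

I pushed the wedge under the short foot until it was snug and handed the job in at about 15 s, with the fingertips still pressing on the yellow dot.

- **Wedge:** it went in thin end first, pushed by the shut fingertips. I stopped at about 6 N of push, with the thin end about 24 mm past the foot's centre. I then backed off, and the wedge stayed put.
- **Press:** the last reading was 9.8 N down on the dot, about the weight of a kilogram. There was also a sideways force of about 2.5 N, which a small correction did not remove.
- **Scale:** the overhead ("scene") camera showed no shift beyond about 2 mm. Its level fit read the same slight tilt (2–3 mrad) with the wedge in, before and during the press, but I took no such reading before the push. The side camera's level and outline fits were off because the arm hid part of the scale, so I ignored them.
- **Rocking:** I did not test this separately. The evidence is that the fingertips stayed at about the same height under the press, and unshimmed the corner would have tipped at 3–4 N.
- **Other objects:** the path kept clear of the jars, lid and black block, but I did not measure them again at the end.

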